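# Unhook the red roof of a birdhouse

### The job

Take the red roof off its birdhouse: hold it by its wooden grip block, swing its low edge up until the roof is about level while its lip stays on the ledge, and only then lift the lip off the ledge. Lay the roof right way up in the middle of the green mat, setting it down gently, and leave the blue roof alone.

Things in the scene. Friction and masses are not known exactly. Their poses are not given: they have to be found in the camera images.
- red_roof_grip (a point): Centre of the pale grip block (60 x 20 x 36 mm) standing on the loose red roof. Axes: x up the slope, z out of the panel's top, 20 deg off vertical when hung (low edge nearer the robot). Panel 200 (x) by 150 by 10 mm, middle at x +40, top at z -18, underside at z -28 mm. Under its upper end a dark lip, 14 mm thick and deep, hangs behind the ledge; it swings about its inner root at x +121.5, z -28.
- red_house_ledge (a point): Middle of the ledge of the fixed birdhouse under the red roof (140 mm deep, 120 wide): upper outer edge of the dark batten along its back wall, 161 mm above the bench. Axes: x level from the house's front (robot's side) to its back, y along the ledge, z up. Hung, the roof's lip is just behind this edge, the grip's centre 121 mm before it (-x) and 14 mm below it.
- mat: Green mat fixed on the bench, 260 (x) by 220 (y) by 4 mm thick; origin at the centre of its underside, on the bench top; z up. Laid on it, the roof rests on its lip and low edge, about 4 deg off level, the grip's centre about 40 mm above the bench.
- blue_roof_grip (a point): Centre of the grip block of the blue roof, otherwise alike, hung on a second birdhouse of the same size: to be left alone. The two birdhouses and the mat change places; a yellow glue bottle (130 mm high) and a screwdriver are farther back on the bench.
Things that resemble listed ones, but are neither listed nor needed, are in the scene too. Leave any orange or purple look-alike of the part that bears red_house_ledge alone.

How it is judged:
On the way, in this order (a step that is already met when the one before it is completed fails the run):
1. the roof's low edge is swung up to within 10 degrees of level while its lip is still on the ledge (within 15 mm) (angle between red_roof_grip's own z axis and vertical below 0.175 rad and z of red_house_ledge in the frame of red_roof_grip between -0.043 and -0.013 m and x of red_house_ledge in the frame of red_roof_grip between 0.104 and 0.134 m), for 0.1 s.
2. the lip is lifted clear of the ledge (the roof 30 mm or more above it) (z of red_house_ledge in the frame of red_roof_grip below -0.058 m), for 0.1 s.
At the end, for the whole second after the job is handed in: The red roof lies at rest, right way up (within 10 degrees of level), on the mat, its grip block within 80 mm (seen from above) of the mat's middle; the blue roof is within 15 mm of where it started (horizontal distance between red_roof_grip and mat below 0.08 m and height (world z) of red_roof_grip below 0.055 m and angle between red_roof_grip's own z axis and vertical below 0.175 rad and linear speed of red_roof below 0.02 m/s and distance of blue_roof_grip from where it was at the start of the episode below 0.015 m); the robot touches nothing.
It fails at once if the blue roof is disturbed (moved 15 mm or more) (distance of blue_roof_grip from where it was at the start of the episode above 0.015 m).
It fails at once if the red roof is dropped or slammed down (faster than 0.6 m/s just above the bench) (height (world z) of red_roof_grip below 0.065 m and linear speed of red_roof above 0.6 m/s).
It also fails if it takes over 45 s, if anything falls off the work surface, if the arm or the gripper's body presses on something with over 40 N, if the wrist force passes 120 N, or if a joint passes its speed limit or range.

### The arm

A 6-joint arm with a two-finger parallel gripper is mounted at the origin on the work surface. World frame = base frame: x ahead of the robot, y to its left, z up, the work surface at z = 0. Lengths are in m, angles in rad, forces in N, time in s.
With the tool pointing down it reaches from about 0.325 to 0.9 m from the base axis. Payload 6.1 kg.
Tool frame: the origin (TCP) lies between the finger pads; the fingertips stand 22 mm ahead of it and the grasp point (between the pads) lies 3 mm ahead of it (bot.tip_extent is the distance from the TCP to the fingertips, in m); z points along the fingers, y is the direction in which the jaws open and shut (so a half turn about z gives the same grasp; the last joint's range is limited). The gripper opens to 85 mm and grips with 20 to 120 N. Pads are 22 mm wide; open, the fingers measure 114 mm over their backs; the gripper's body (76 mm by 85 mm) begins 54 mm behind the grasp point. The pads swing forward as they close: fully open they stand 13 mm farther back than shut.
Start: joints at [1.077, 0.22, 1.526, -0, 1.395, -0.126], TCP at [0.225, 0.583, 0.253] pointing down, gripper open.
Joint ranges: [-2.98, 2.98], [-0.91, 2.08], [0.09, 2.57], [-1.24, 4.39], [0.2, 2.65], [-2.68, 2.68]. Speed limits (rad/s): [2.57, 2.57, 3.01, 3.14, 3.14, 3.14].

### API

Orientations are given as a unit quaternion [w, x, y, z].
In Python, from rig import bot gives the robot as it stands. The module is installed in compiled form; this text tells all that it offers.
- The arm moves only by the tool drive_tool, never from a script. Its argument "targets" is a list of rows, each a list of 3 entries, a list of its own where there are three numbers: the closure, from -1 (fully open) to 1 (shut), then the shift along the world's x, y, z in m, then the turn, a rotation vector about the world's x, y, z in rad. In form: [[fingers, [x, y, z], [wx, wy, wz]], ...]. A call has 1 to 5 rows; each row is the pose to reach, as a shift and turn from the pose commanded when the call began; what a row does not reach only later rows make up. A row lasts 1/10 s, in which the tool goes at most 50 mm and 8.59 degrees, less where a joint would pass 70% of its speed; a pose out of reach is approached as far as the arm can. A call with a gripper value outside its range is refused whole. The fingers move at their own pace and stop on an object; the grip force is fixed at half the most. Time passes only in rows, so rows that repeat a pose let the fingers close. It gives the time, the measured TCP pose, the force and the opening at its end, in the units of the state.
- bot.state(): the state, without advancing time (a new reading comes with each control period).
- bot.read_camera(name): name is "scene" or "side" or "wrist"; returns the picture (480x640x3 uint8, red, green, blue); there is no depth.
- bot.get_calibration(name): a dict with "K" (3x3 intrinsics, pixels), "rvec" (rotation vector, rad) and "tvec" (3), from world to camera coordinates, as OpenCV has them; the wrist camera has in their place "hand_eye" (4x4, takes a point from camera to tool coordinates, whose origin is the TCP and whose axes are the flange's). Camera axes: x right, y down, z forward; pixel columns grow to the right and rows downward; lengths in m; the calibration is good to about 2 mm. A picture is of the moment at which its call begins: read the wrist's pose just before it. get_calibration takes no time and is no camera call.
- bot.close_job(): hands the job in, once; it reports no verdict.
The state is a dict: "time_s": time; "joint_pos": joint angles; "qvel": joint speeds; "joint_torque": joint torques, N m; "ee_pos": TCP position; "tool_rot": TCP orientation; "wrist_force": force on the tool from outside, world axes, zero at the start; "ft_torque": the same for the moment, N m; "width": finger opening in m.
Only numpy, scipy, OpenCV 4.12 (cv2) and the standard library are available. Lean on these libraries where they do the work, as an engineer would, in place of code of your own. Each camera call takes 0.05 s, during which the arm holds its last target. There are 200 camera calls.

## Working session

There is one attempt and no reset: what is moved stays moved. The work goes in short steps, Python scripts to look and compute and a tool call to move; the robot and the scene stay as the last step left them, time stands still between calls to the robot, and variables do not carry over. Pictures are saved under pics/ and viewed, about 8 in all and at most 12, crops included, and the job is handed in when it is done.

Besides the shell and the picture viewer there is one more tool, called after "Request:" by a JSON object that holds its "api" and its "payload", one argument or row to a line. drive_tool: Moves the arm, as the interface text tells. Its arguments: {"type":"object","properties":{"targets":{"type":"array","items":{"type":"array"}}},"required":["targets"]}

```bash
mkdir -p pics; cat > h.py <<'E'
import numpy as np,cv2
from rig import bot
def cal(n):
    c=bot.get_calibration(n);K=np.array(c["K"],float)
    if "rvec" in c:
        R=cv2.Rodrigues(np.array(c["rvec"],float))[0];t=np.array(c["tvec"],float).ravel()
    else: raise ValueError
    return K,R,t
def ray(n,u,v):
    K,R,t=cal(n);d=R.T@np.linalg.solve(K,[u,v,1.]);return -R.T@t,d/np.linalg.norm(d)
def onz(n,u,v,z):
    o,d=ray(n,u,v);return o+d*(z-o[2])/d[2]
def tri(a,b):
    (o1,d1),(o2,d2)=ray(*a),ray(*b)
    s=np.linalg.lstsq(np.c_[d1,-d2],o2-o1,rcond=None)[0]
    p,q=o1+s[0]*d1,o2+s[1]*d2
    return (p+q)/2,np.linalg.norm(p-q)
def proj(n,p):
    K,R,t=cal(n);q=K@(R@np.asarray(p,float)+t);return q[:2]/q[2]
def save(n,f):
    im=bot.read_camera(n);cv2.imwrite(f,im[:,:,::-1]);return im
E
python3 - <<'E'
from h import *
for n in("scene","side"):
    save(n,f"pics/{n}0.png");print(n,ray(n,320,240))
s=bot.state();print(s["ee_pos"],s["tool_rot"],s["wrist_force"],s["width"],s["time_s"])
E
```

```text
scene (array([ 0.89778509, -0.11763469,  1.2080503 ]), array([-0.3645868 ,  0.09735838, -0.92606577]))
side (array([ 0.01428751, -0.77950063,  0.78747463]), array([ 0.39861884,  0.69053917, -0.60353846]))
[0.22452398 0.58273569 0.25230275] [-2.54695019e-04  1.82867329e-01  9.83137199e-01 -8.49879993e-04] [-1.2788963   0.38922544 -0.33961453] 0.08548336546897119 0.1
```

View pics/scene0.png

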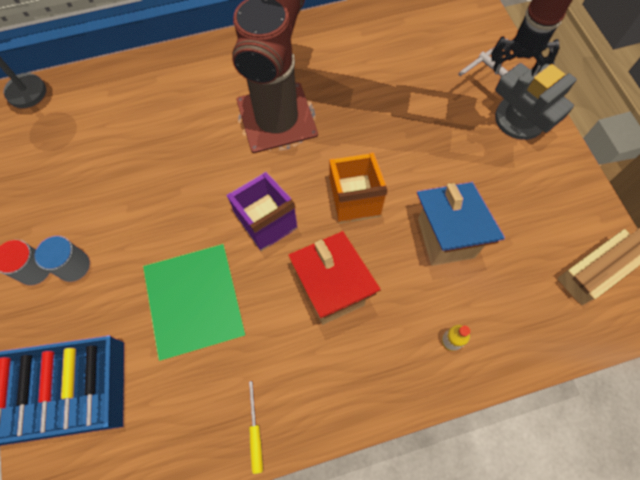

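View pics/side0.png

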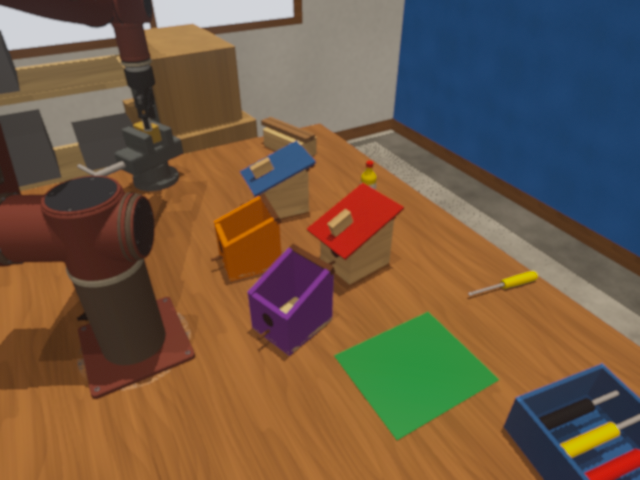

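The scene camera shows the red roof at (333,272) with its grip at (323,254), the blue roof at (458,215), the mat at (194,300), and empty look-alike boxes in purple (263,210) and orange (357,187). The side view has red at (356,220), blue at (278,168) and the mat at (415,372). The red panel on the plain wooden house is the one meant; I'll measure it and check it in a crop.

```bash
python3 - <<'E'
from h import *
box={"scene":(280,225,390,325),"side":(295,175,415,290)}
tiles=[]
for n in box:
    im=cv2.imread(f"pics/{n}0.png");hsv=cv2.cvtColor(im,cv2.COLOR_BGR2HSV)
    x0,y0,x1,y1=box[n]
    m=((hsv[...,0]<6)|(hsv[...,0]>174))&(hsv[...,1]>190)&(hsv[...,2]>120)
    m=m.astype(np.uint8)*255;k=np.zeros_like(m);k[y0:y1,x0:x1]=m[y0:y1,x0:x1]
    c=max(cv2.findContours(k,0,1)[0],key=cv2.contourArea)
    hull=cv2.convexHull(c);print(n,"red",cv2.contourArea(hull),cv2.approxPolyDP(hull,4,True).reshape(-1,2).tolist())
    g=cv2.inRange(hsv,(45,120,60),(75,255,255))
    c=max(cv2.findContours(g,0,1)[0],key=cv2.contourArea)
    q=cv2.approxPolyDP(cv2.convexHull(c),5,True).reshape(-1,2);print("mat",q.tolist())
    P=np.array([onz(n,*p,.004) for p in q]);print(P.round(3).tolist(),P.mean(0),[np.linalg.norm(P[i]-P[i-1]).round(3) for i in range(len(P))])
    crop=cv2.resize(im[y0:y1,x0:x1],None,fx=400/(x1-x0),fy=400/(x1-x0),interpolation=cv2.INTER_CUBIC);tiles.append(crop[:360])
    if crop.shape[0]<360: print(crop.shape)
cv2.imwrite("pics/crop0.png",np.hstack(tiles))
E
```

```text
scene red 4453.5 [[343, 232], [379, 289], [320, 316], [289, 255]]
mat [[223, 245], [243, 334], [159, 359], [144, 266]]
[[0.361, -0.246, 0.004], [0.611, -0.249, 0.004], [0.611, -0.461, 0.004], [0.359, -0.459, 0.004]] [ 0.48549202 -0.353785    0.004     ] [np.float64(0.214), np.float64(0.25), np.float64(0.212), np.float64(0.252)]
side red 3513.0 [[402, 207], [345, 258], [308, 230], [361, 184]]
mat [[427, 312], [497, 380], [397, 439], [335, 355]]
[[0.61, -0.248, 0.004], [0.609, -0.463, 0.004], [0.357, -0.463, 0.004], [0.359, -0.248, 0.004]] [ 0.4836575 -0.355567   0.004    ] [np.float64(0.251), np.float64(0.215), np.float64(0.251), np.float64(0.215)]
```

View pics/crop0.png

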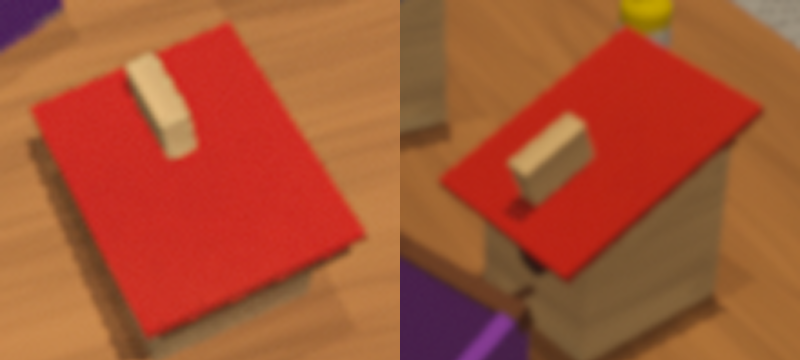

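The crop confirms the red panel on the plain wooden house, with the pale grip near its low, robot-side edge. Next I triangulate the panel corners and the grip.

```bash
python3 - <<'E'
from h import *
S=lambda x,y:(280+x/3.636-.36,225+y/3.636-.36); D=lambda x,y:(295+(x-400)/3.333-.35,175+y/3.333-.35)
pairs=dict(lowL=((230,22),(441,180)),lowR=((32,107),(568,276)),hiR=((150,337),(763,108)),hiL=((365,238),(627,28)))
P={}
for k,(a,b) in pairs.items():
    P[k],e=tri(("scene",*S(*a)),("side",*D(*b)));print(k,P[k].round(4),e.round(4))
# grip top corners: scene far-end (low) L(150,53) R(127,62); hi L(187,122)?, R(163,127)
for k,a,b in(("glowR",(127,64),(521,178)),("glowL",(152,54),(508,160)),("ghiR",(164,127),(592,140)),("ghiL",(188,121),(573,115))):
    p,e=tri(("scene",*S(*a)),("side",*D(*b)));print(k,p.round(4),e.round(4))
c=sum(P.values())/4
ex=(P['hiR']+P['hiL']-P['lowR']-P['lowL'])/2;ey=(P['lowL']+P['hiL']-P['lowR']-P['hiR'])/2
print("len",np.linalg.norm(ex),np.linalg.norm(ey));ex/=np.linalg.norm(ex)
ey-=ex*(ex@ey);ey/=np.linalg.norm(ey);ez=np.cross(ex,ey)
print("ex",ex,"ez",ez,"tilt",np.degrees(np.arccos(ez[2])),"yaw",np.degrees(np.arctan2(ex[1],ex[0])),np.degrees(np.arctan2(-ey[0],ey[1])))
g=c-.04*ex+.018*ez;print("centre",c,"grip",g)
yaw=(np.arctan2(ex[1],ex[0])+np.arctan2(-ey[0],ey[1]))/2
L=g+.121*np.array([np.cos(yaw),np.sin(yaw),0])+[0,0,.014];print("ledge",L,"expect z .161; grip z .147")
E
```

```text
lowL [0.4582 0.0588 0.1067] 0.0034
lowR [ 0.4791 -0.0877  0.1083] 0.0035
hiR [ 0.6653 -0.0595  0.1712] 0.0007
hiL [0.6441 0.0853 0.1713] 0.0011
glowR [ 0.4824 -0.0203  0.1484] 0.0002
glowL [ 0.4821 -0.0029  0.1534] 0.0005
ghiR [ 0.5397 -0.015   0.1612] 0.0107
ghiL [0.5398 0.0032 0.1702] 0.0012
len 0.19854205874161845 0.14713604963735843
ex [0.93688922 0.13772154 0.32135862] ez [-0.3187388  -0.04128187  0.94694318] tilt 18.74767401656574 yaw 8.362516958572071 8.261005877819176
centre [ 0.56169634 -0.00079215  0.13937414] grip [ 0.51848347 -0.00704409  0.14356477]
ledge [0.6382125  0.01044759 0.15756477] expect z .161; grip z .147
```

Panel size measures 199×147 mm, tilt 18.7°, and the measured grip z (144 mm) is within 3 mm of nominal; yaw is 8.3° and the grip sits at about (0.518, -0.007, 0.147). Now I work out the tool poses.

```bash
cat >> h.py <<'E'
from scipy.spatial.transform import Rotation as Ro
def Rt():
    q=np.array(bot.state()["tool_rot"]);return Ro.from_quat(q[[1,2,3,0]])
def roofR(tilt,yaw): return Ro.from_euler("ZY",[yaw,-tilt],degrees=True)   # tilt 20 = hung
def toolR(tilt,yaw): return roofR(tilt,yaw)*Ro.from_matrix(np.diag([-1.,1,-1]))
def go(p,R):
    s=bot.state();print("shift",(np.array(p)-s["ee_pos"]).round(4).tolist(),"turn",(R*Rt().inv()).as_rotvec().round(4).tolist())
G=np.array([.518,-.007,.147]);YAW=8.3
E
python3 - <<'E'
from h import *
ez=roofR(20,YAW).apply([0,0,1]);print(ez)
for d in(.13,.010): go(G+d*ez,toolR(20,YAW))
for p in((230,190),(265,178),(297,208),(262,240)): print(onz("scene",*p,.13).round(3))
for p in((425,190),(490,190),(500,240)): print(onz("scene",*p,.15).round(3))
H=roofR(20,YAW).apply([.1215,0,-.028])+G
for t in(20,15,10,5,0):
    g=H-roofR(t,YAW).apply([.1215,0,-.028]);T=g+.010*roofR(t,YAW).apply([0,0,1])
    if t==20:T0=T
    print(t,(T-T0).round(4),((toolR(t,YAW)*toolR(20,YAW).inv()).as_rotvec()).round(4))
print("hinge",H)
E
```

```text
[-0.33843775 -0.04937273  0.93969262]
shift [0.2495, -0.5962, 0.0169] turn [-0.0375, -0.3511, 0.5077]
shift [0.2901, -0.5902, -0.0959] turn [-0.0375, -0.3511, 0.5077]
[ 0.276 -0.183  0.13 ]
[ 0.268 -0.09   0.13 ]
[ 0.374 -0.034  0.13 ]
[ 0.432 -0.139  0.13 ]
[0.429 0.281 0.15 ]
[0.476 0.435 0.15 ]
[0.606 0.402 0.15 ]
20 [0. 0. 0.] [0. 0. 0.]
15 [-0.     -0.      0.0111] [-0.0126  0.0864  0.    ]
10 [0.0009 0.0001 0.0222] [-0.0252  0.1727  0.    ]
5 [0.0028 0.0004 0.0331] [-0.0378  0.2591 -0.    ]
0 [0.0056 0.0008 0.0438] [-0.0504  0.3454  0.    ]
hinge [0.64045304 0.01086397 0.16224405]
```

Request:
{"api": "drive_tool", "payload": {
  "targets": [
    [-1,[0.02,-0.045,0.02],[0,0,0]],
    [-1,[0.04,-0.09,0.04],[-0.004,-0.035,0.05]],
    [-1,[0.06,-0.13,0.06],[-0.007,-0.07,0.1]],
    [-1,[0.08,-0.18,0.08],[-0.011,-0.105,0.15]],
    [-1,[0.1,-0.22,0.09],[-0.015,-0.14,0.2]]
  ]
}}

```text
time_s: 0.6
ee_pos: [0.3216, 0.3691, 0.3422]
tool_rot: [0.071, 0.082, 0.994, 0.006]
wrist_force: [1.2, 0.4, -0.1]
width: 0.0853
```

```bash
python3 -c "
from h import *
ez=roofR(20,YAW).apply([0,0,1]);go(G+.13*ez,toolR(20,YAW));s=bot.state();print(s['wrist_force'],s['time_s'],s['joint_pos'])"
```

```text
shift [0.1524, -0.3825, -0.0731] turn [-0.0249, -0.2087, 0.3044]
[ 1.1553184   0.36618214 -0.07774344] 0.6 [ 0.75577346 -0.22494948  1.8121339  -0.09875733  1.45099737 -0.64363258]
```

Request:
{"api": "drive_tool", "payload": {
  "targets": [
    [-1,[0.02,-0.045,0],[-0.002,-0.035,0.05]],
    [-1,[0.04,-0.09,0],[-0.005,-0.07,0.1]],
    [-1,[0.055,-0.135,0],[-0.008,-0.105,0.15]],
    [-1,[0.07,-0.18,0],[-0.012,-0.14,0.2]],
    [-1,[0.09,-0.225,0],[-0.015,-0.16,0.24]]
  ]
}}

```text
time_s: 1.1
ee_pos: [0.4107, 0.1441, 0.341]
tool_rot: [0.149, -0.039, 0.988, 0.013]
wrist_force: [1.3, 0.3, 0.4]
width: 0.0852
```

Request:
{"api": "drive_tool", "payload": {
  "targets": [
    [-1,[0.02,-0.04,-0.015],[-0.003,-0.02,0.02]],
    [-1,[0.035,-0.08,-0.03],[-0.005,-0.03,0.04]],
    [-1,[0.05,-0.12,-0.05],[-0.006,-0.04,0.055]],
    [-1,[0.06,-0.15,-0.065],[-0.008,-0.045,0.06]],
    [-1,[0.06,-0.155,-0.07],[-0.008,-0.045,0.06]]
  ]
}}

```text
time_s: 1.6
ee_pos: [0.4705, -0.0124, 0.2686]
tool_rot: [0.168, -0.066, 0.983, 0.012]
wrist_force: [-0.2, 1.2, -0.1]
width: 0.0854
```

```bash
python3 -c "
from h import *
ez=roofR(20,YAW).apply([0,0,1])
s=bot.state();im=save('wrist','pics/w1.png');print(s['time_s'],s['joint_pos'],s['wrist_force'])
go(G+.13*ez,toolR(20,YAW))
c=bot.get_calibration('wrist');K=np.array(c['K']);X=np.array(c['hand_eye']);print(X.round(3))
R=Rt().as_matrix();t=np.array(s['ee_pos']);rr=roofR(20,YAW)
big=cv2.imread('pics/w1.png')
for l in [(-.03,-.01,.018),(.03,-.01,.018),(.03,.01,.018),(-.03,.01,.018),(-.06,-.075,-.018),(.14,-.075,-.018),(.14,.075,-.018),(-.06,.075,-.018)]:
    p=G+rr.apply(l);q=np.linalg.inv(X)@np.r_[R.T@(p-t),1];u=K@q[:3];u=u[:2]/u[2];print(l,u.round(0))
    cv2.circle(big,tuple(int(v) for v in u),3,(255,0,255),1)
cv2.imwrite('pics/w1b.png',big)
"
```

```text
1.6 [-0.28782369 -0.44366734  2.13913101  0.15267476  1.13990938 -2.03408723] [-0.15878187  1.18788115 -0.11745845]
shift [0.0039, -0.0021, 0.0006] turn [-0.0017, -0.0108, 0.0107]
[[-0.    -0.962 -0.271  0.067]
 [ 1.    -0.    -0.    -0.   ]
 [ 0.    -0.271  0.962 -0.119]
 [ 0.     0.     0.     1.   ]]
(-0.03, -0.01, 0.018) [299. 206.]
(0.03, -0.01, 0.018) [301. 288.]
(0.03, 0.01, 0.018) [329. 287.]
(-0.03, 0.01, 0.018) [329. 205.]
(-0.06, -0.075, -0.018) [215. 159.]
(0.14, -0.075, -0.018) [234. 385.]
(0.14, 0.075, -0.018) [400. 384.]
(-0.06, 0.075, -0.018) [413. 157.]
```

View pics/w1b.png

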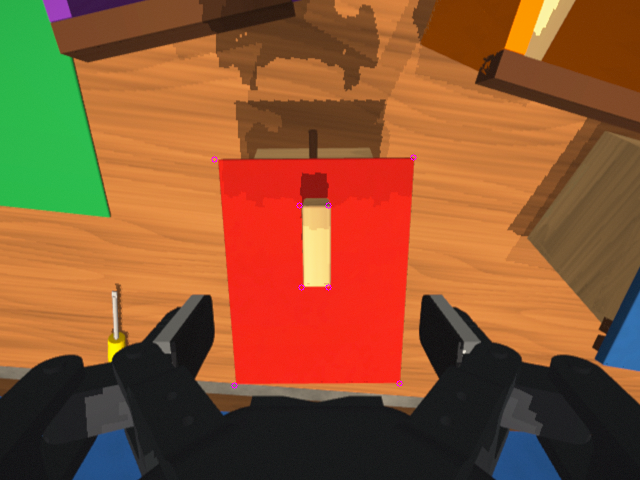

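The predicted roof and grip corners land within about 2 px of the image, with the grip at (302–330, 200–288). I'm descending along the block axis.

Request:
{"api": "drive_tool", "payload": {
  "targets": [
    [-1,[0.013,-0.001,-0.03],[-0.002,-0.011,0.011]],
    [-1,[0.024,0.001,-0.058],[-0.002,-0.011,0.011]],
    [-1,[0.034,0.003,-0.085],[-0.002,-0.011,0.011]],
    [-1,[0.041,0.0035,-0.102],[-0.002,-0.011,0.011]],
    [-1,[0.0445,0.004,-0.112],[-0.002,-0.011,0.011]]
  ]
}}

```text
time_s: 2.15
ee_pos: [0.5152, -0.0038, 0.1579]
tool_rot: [0.174, -0.074, 0.982, 0.013]
wrist_force: [0.7, 1.0, -0.3]
width: 0.0853
```

Request:
{"api": "drive_tool", "payload": {
  "targets": [
    [-1,[0,0,0],[0,0,0]],
    [0,[0,0,0],[0,0,0]],
    [1,[0,0,0],[0,0,0]],
    [1,[0,0,0],[0,0,0]],
    [1,[0,0,0],[0,0,0]]
  ]
}}

```text
time_s: 2.65
ee_pos: [0.5161, -0.0056, 0.1601]
tool_rot: [0.176, -0.073, 0.982, 0.012]
wrist_force: [-0.0, 0.2, -0.4]
width: 0.0282
```

Request:
{"api": "drive_tool", "payload": {
  "targets": [
    [1,[0,0,0],[0,0,0]],
    [1,[0,0,0],[0,0,0]],
    [1,[0,0,0],[0,0,0]]
  ]
}}

```text
time_s: 2.95
ee_pos: [0.5161, -0.0057, 0.1602]
tool_rot: [0.176, -0.073, 0.982, 0.012]
wrist_force: [-3.8, -0.4, 5.7]
width: 0.0187
```

```bash
python3 -c "
from h import *
ez=roofR(20,YAW).apply([0,0,1])
s=bot.state();print(s['time_s'],s['joint_pos'],s['wrist_force'],s['ft_torque'],s['width'])
go(G+.01*ez,toolR(20,YAW))
R=Rt().as_matrix();print(np.degrees(np.arccos(-R[2,2])),R[:,1])
"
```

```text
2.95 [-0.24464049 -0.20084989  2.17206513  0.17564604  0.84790716 -2.05965715] [-3.80310429 -0.44219368  5.72535141] [-0.07856449  0.43947603  0.05169164] 0.018730358407602135
shift [-0.0015, -0.0018, -0.0038] turn [0.0015, 0.0057, -0.004]
20.309711691399507 [-0.14830037  0.98893957 -0.00235298]
```

The grip is on, with the width at 18.7 mm. Swinging about the lip root, first half.

Request:
{"api": "drive_tool", "payload": {
  "targets": [
    [1,[0,0,0.0044],[-0.005,0.0345,0]],
    [1,[0.0002,0,0.0087],[-0.01,0.069,0]],
    [1,[0.0005,0.0001,0.0131],[-0.0151,0.1036,0]],
    [1,[0.001,0.0001,0.0174],[-0.0202,0.138,0]],
    [1,[0.0016,0.0002,0.0217],[-0.0252,0.1727,0]]
  ]
}}

```text
time_s: 3.45
ee_pos: [0.5176, -0.0052, 0.1813]
tool_rot: [0.089, -0.074, 0.993, 0.006]
wrist_force: [3.8, 1.4, -0.7]
width: 0.0191
```

```bash
python3 -c "
from h import *
im=save('side','pics/s2.png');s=bot.state();print(s['time_s'],s['ee_pos'],s['wrist_force'],s['ft_torque'],s['width'])
R=Rt().as_matrix();print(np.degrees(np.arccos(-R[2,2])))
im=cv2.imread('pics/s2.png')[130:310,260:460];cv2.imwrite('pics/s2c.png',cv2.resize(im,None,fx=3,fy=3,interpolation=2))
"
```

```text
3.5 [ 0.51855564 -0.0054529   0.18241858] [-0.20588169 -0.21155607 -0.20591637] [-0.07582956  0.21088284  0.0258188 ] 0.019213013395633784
10.234327491431891
```

View pics/s2c.png

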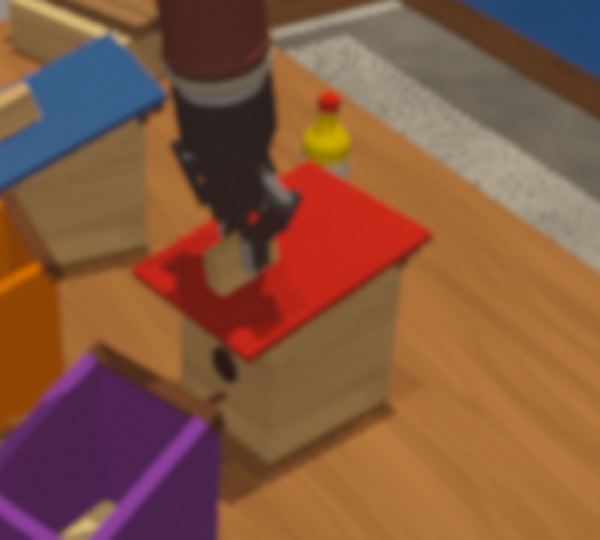

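The crop shows the low edge rising with the grip and the lip end still on the house. Second half of the swing.

Request:
{"api": "drive_tool", "payload": {
  "targets": [
    [1,[0.0007,0.0001,0.0043],[-0.005,0.0345,0]],
    [1,[0.0016,0.0002,0.0086],[-0.01,0.069,0]],
    [1,[0.0027,0.0004,0.0128],[-0.0151,0.1036,0]],
    [1,[0.0039,0.0006,0.017],[-0.0202,0.138,0]],
    [1,[0.0053,0.0008,0.0211],[-0.0252,0.1727,0]]
  ]
}}

```text
time_s: 4.0
ee_pos: [0.5245, -0.0043, 0.2026]
tool_rot: [0.004, -0.074, 0.997, 0.0]
wrist_force: [9.1, 1.7, -3.1]
width: 0.0186
```

Request:
{"api": "drive_tool", "payload": {
  "targets": [
    [1,[0,0,0],[0,0,0]],
    [1,[0,0,0],[0,0,0]]
  ]
}}

```text
time_s: 4.2
ee_pos: [0.5243, -0.0044, 0.2024]
tool_rot: [0.005, -0.074, 0.997, 0.0]
wrist_force: [6.3, 0.2, -1.4]
width: 0.0191
```

```bash
python3 - <<'E'
from h import *
s=bot.state();print(s['time_s'],s['ee_pos'],s['wrist_force'],s['ft_torque'],s['width'])
R=Rt().as_matrix();print(np.degrees(np.arccos(-R[2,2])))
tiles=[]
g=H=None
for n,(x0,y0,x1,y1) in {"scene":(270,220,400,330),"side":(290,170,420,280)}.items():
    im=save(n,f"pics/{n}3.png");hsv=cv2.cvtColor(im,cv2.COLOR_RGB2HSV)
    m=(((hsv[...,0]<6)|(hsv[...,0]>174))&(hsv[...,1]>190)&(hsv[...,2]>90)).astype(np.uint8)
    k=np.zeros_like(m);k[y0:y1,x0:x1]=m[y0:y1,x0:x1]
    c=max(cv2.findContours(k,0,1)[0],key=cv2.contourArea);print(n,cv2.approxPolyDP(cv2.convexHull(c),4,True).reshape(-1,2).tolist())
    tiles.append(cv2.resize(im[y0:y1,x0:x1,::-1],(390,330),interpolation=2))
cv2.imwrite("pics/c3.png",np.hstack(tiles))
E
```

```text
4.2 [ 0.5242953  -0.00440189  0.20238357] [ 6.30690397  0.24429734 -1.36690181] [ 0.2530227  -1.43192847 -0.11806599] 0.01909201008949979
0.5323972801419388
scene [[350, 234], [380, 291], [321, 318], [286, 242], [305, 235]]
side [[403, 207], [345, 238], [305, 212], [367, 186]]
```

View pics/c3.png

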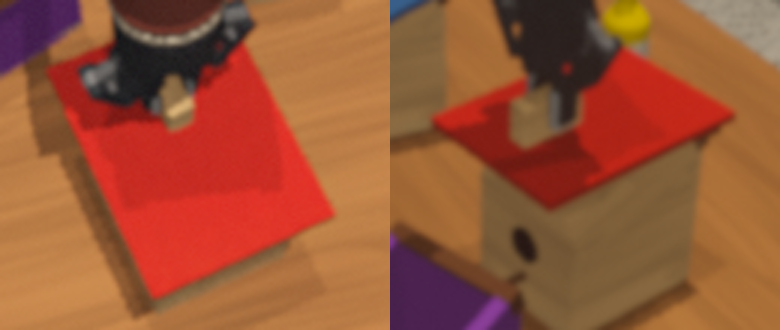

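```bash
python3 - <<'E'
from h import *
S=lambda x,y:(270+x/3-.33,220+y/3-.33); D=lambda x,y:(290+(x-390)/3-.33,170+y/3-.33)
Q=[]
for a,b in(((47,72),(549,206)),((152,299),(735,116))):
    p,e=tri(("scene",*S(*a)),("side",*D(*b)));print(p.round(4),e.round(4));Q.append(p)
d=Q[1]-Q[0];print(np.linalg.norm(d),"tilt",np.degrees(np.arcsin(d[2]/np.linalg.norm(d))),np.degrees(np.arctan2(d[1],d[0])))
E
```

```text
[ 0.4724 -0.088   0.1656] 0.0004
[ 0.6681 -0.0615  0.1675] 0.0
0.19754811381486312 tilt 0.5655954133026102 7.716764901016107
```

The roof is level (0.6°) and the lip is still on the ledge (panel top z about 0.167). Now lift straight up, slowly at first.

Request:
{"api": "drive_tool", "payload": {
  "targets": [
    [1,[0.002,0,0.004],[0,0,0]],
    [1,[0.003,0,0.015],[0,0,0]],
    [1,[0.003,0,0.035],[0,0,0]],
    [1,[0.003,0,0.06],[0,0,0]],
    [1,[0.003,0,0.085],[0,0,0]]
  ]
}}

```text
time_s: 4.8
ee_pos: [0.5246, -0.0045, 0.2876]
tool_rot: [0.001, -0.075, 0.997, 0.0]
wrist_force: [-0.1, 0.9, -1.7]
width: 0.0188
```

Request:
{"api": "drive_tool", "payload": {
  "targets": [
    [1,[0,0,0.01],[0,0,0]],
    [1,[0,0,0.015],[0,0,0]],
    [1,[0,0,0.015],[0,0,0]]
  ]
}}

```text
time_s: 5.1
ee_pos: [0.5254, -0.0045, 0.3019]
tool_rot: [0.002, -0.075, 0.997, -0.0]
wrist_force: [-0.3, -0.3, -0.8]
width: 0.0191
```

```bash
python3 - <<'E'
from h import *
s=bot.state();print(s['time_s'],s['joint_pos'],s['wrist_force'],s['ft_torque'],s['width'])
yw=-10
# grip 20 mm before the mat middle along roof x
g=np.array([.4845,-.355,0])-roofR(0,yw).apply([.028,0,0]);print(g)
go(np.r_[g[:2],s['ee_pos'][2]],toolR(0,yw))
im=save("side","pics/s4.png");cv2.imwrite("pics/s4c.png",cv2.resize(im[100:300,250:450,::-1],None,fx=2.5,fy=2.5))
E
```

```text
5.1 [-1.59290606e-01 -5.16595508e-02  1.72534832e+00  9.64789790e-04
  1.46384283e+00 -1.87953249e+00] [-0.28822949 -0.2506336  -0.81676914] [0.01206511 0.08807031 0.04641268] 0.019132297868917906
[ 0.45692538 -0.35013785  0.        ]
shift [-0.0684, -0.3456, 0.0] turn [0.0004, 0.0042, -0.3239]
```

View pics/s4c.png

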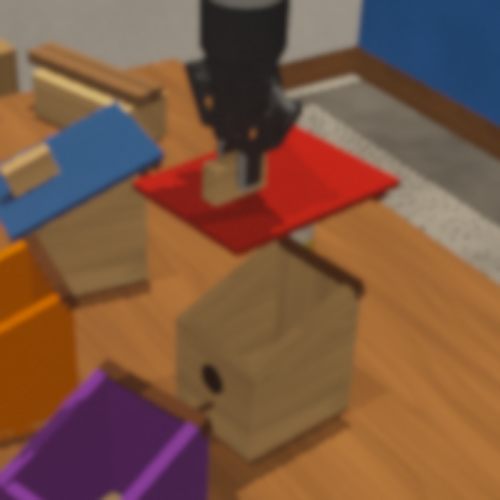

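The roof is lifted clear and level. Carrying it to the mat.

Request:
{"api": "drive_tool", "payload": {
  "targets": [
    [1,[-0.003,-0.015,0],[0,0,-0.02]],
    [1,[-0.008,-0.045,0],[0,0,-0.05]],
    [1,[-0.016,-0.08,0],[0,0,-0.08]],
    [1,[-0.024,-0.12,0],[0,0,-0.115]],
    [1,[-0.032,-0.16,0],[0,0,-0.15]]
  ]
}}

```text
time_s: 5.65
ee_pos: [0.4923, -0.1662, 0.3007]
tool_rot: [0.001, 0.001, 1.0, 0.0]
wrist_force: [1.5, -0.3, -1.4]
width: 0.019
```

Request:
{"api": "drive_tool", "payload": {
  "targets": [
    [1,[-0.008,-0.04,0],[0,0,-0.035]],
    [1,[-0.016,-0.08,0],[0,0,-0.07]],
    [1,[-0.024,-0.12,0],[0,0,-0.11]],
    [1,[-0.031,-0.155,0],[0,0,-0.145]],
    [1,[-0.035,-0.178,0],[0,0,-0.165]]
  ]
}}

```text
time_s: 6.15
ee_pos: [0.4565, -0.3453, 0.3003]
tool_rot: [0.001, 0.085, 0.996, -0.0]
wrist_force: [0.4, -0.1, -1.5]
width: 0.019
```

Request:
{"api": "drive_tool", "payload": {
  "targets": [
    [1,[-0.001,-0.008,-0.005],[0,0,-0.008]],
    [1,[-0.001,-0.008,-0.03],[0,0,-0.008]],
    [1,[-0.001,-0.008,-0.065],[0,0,-0.008]],
    [1,[-0.001,-0.008,-0.1],[0,0,-0.008]],
    [1,[-0.001,-0.008,-0.135],[0,0,-0.008]]
  ]
}}

```text
time_s: 6.65
ee_pos: [0.4569, -0.3496, 0.1646]
tool_rot: [0.002, 0.087, 0.996, 0.0]
wrist_force: [0.9, 0.3, -1.4]
width: 0.019
```

```bash
python3 - <<'E'
from h import *
s=bot.state();print(s['time_s'],s['ee_pos'],s['joint_pos'],s['wrist_force'],s['width'])
go([.457,-.350,.054],toolR(0,-10))
im=save("side","pics/s5.png");cv2.imwrite("pics/s5c.png",cv2.resize(im[220:460,300:560,::-1],None,fx=2.2,fy=2.2))
E
```

```text
6.65 [ 0.45685774 -0.34956692  0.16460714] [-0.79148701  0.18023048  1.74560532  0.00252091  1.21367982 -2.18955089] [ 0.88045512  0.26322223 -1.43633354] 0.018954684840406875
shift [0.0001, -0.0004, -0.1106] turn [-0.0002, 0.0031, -0.0009]
```

View pics/s5c.png

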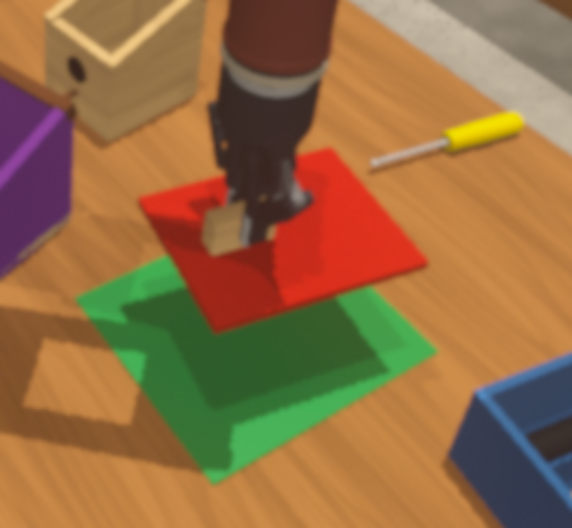

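The roof is centred over the mat and level. I'm lowering it with the 4° resting tilt.

Request:
{"api": "drive_tool", "payload": {
  "targets": [
    [1,[0,0,-0.025],[-0.003,-0.017,0]],
    [1,[0,0,-0.05],[-0.006,-0.034,0]],
    [1,[0,0,-0.072],[-0.009,-0.051,0]],
    [1,[0,0,-0.088],[-0.012,-0.068,0]],
    [1,[0,0,-0.098],[-0.012,-0.068,0]]
  ]
}}

```text
time_s: 7.2
ee_pos: [0.4563, -0.3491, 0.0673]
tool_rot: [0.035, 0.087, 0.996, -0.002]
wrist_force: [-0.4, -0.6, -1.5]
width: 0.0192
```

Request:
{"api": "drive_tool", "payload": {
  "targets": [
    [1,[0,0,-0.002],[0,0,0]],
    [1,[0,0,-0.004],[0,0,0]],
    [1,[0,0,-0.006],[0,0,0]],
    [1,[0,0,-0.007],[0,0,0]],
    [1,[0,0,-0.008],[0,0,0]]
  ]
}}

```text
time_s: 7.7
ee_pos: [0.458, -0.3508, 0.0616]
tool_rot: [0.037, 0.087, 0.996, -0.004]
wrist_force: [0.3, 0.4, -1.1]
width: 0.0192
```

Request:
{"api": "drive_tool", "payload": {
  "targets": [
    [1,[0,0,-0.001],[0,0,0]],
    [1,[0,0,-0.002],[0,0,0]],
    [1,[0,0,-0.003],[0,0,0]],
    [1,[0,0,-0.004],[0,0,0]],
    [1,[0,0,-0.004],[0,0,0]]
  ]
}}

```text
time_s: 8.2
ee_pos: [0.4575, -0.3504, 0.0568]
tool_rot: [0.036, 0.087, 0.996, -0.003]
wrist_force: [-0.9, 0.1, -2.2]
width: 0.0191
```

Request:
{"api": "drive_tool", "payload": {
  "targets": [
    [1,[0,0,-0.001],[0,0,0]],
    [1,[0,0,-0.002],[0,0,0]],
    [1,[0,0,-0.003],[0,0,0]],
    [1,[0,0,-0.004],[0,0,0]],
    [1,[0,0,-0.004],[0,0,0]]
  ]
}}

```text
time_s: 8.7
ee_pos: [0.4575, -0.3503, 0.0528]
tool_rot: [0.036, 0.087, 0.996, -0.003]
wrist_force: [-0.9, -0.8, -2.2]
width: 0.0192
```

Request:
{"api": "drive_tool", "payload": {
  "targets": [
    [1,[0,0,-0.001],[0,0,0]],
    [1,[0,0,-0.002],[0,0,0]],
    [1,[0,0,-0.003],[0,0,0]],
    [1,[0,0,-0.003],[0,0,0]]
  ]
}}

```text
time_s: 9.1
ee_pos: [0.4577, -0.3506, 0.0503]
tool_rot: [0.037, 0.087, 0.996, -0.003]
wrist_force: [-1.6, 1.0, 0.8]
width: 0.0188
```

```bash
python3 - <<'E'
from h import *
s=bot.state();print(s['time_s'],s['ee_pos'],s['wrist_force'],s['ft_torque'])
im=save("side","pics/s6.png");cv2.imwrite("pics/s6c.png",cv2.resize(im[260:450,320:510,::-1],None,fx=3,fy=3,interpolation=2))
E
```

```text
9.1 [ 0.45767768 -0.35060661  0.0503178 ] [-1.5825799   0.97294163  0.82050528] [0.21811202 0.08856014 0.06167928]
```

View pics/s6c.png

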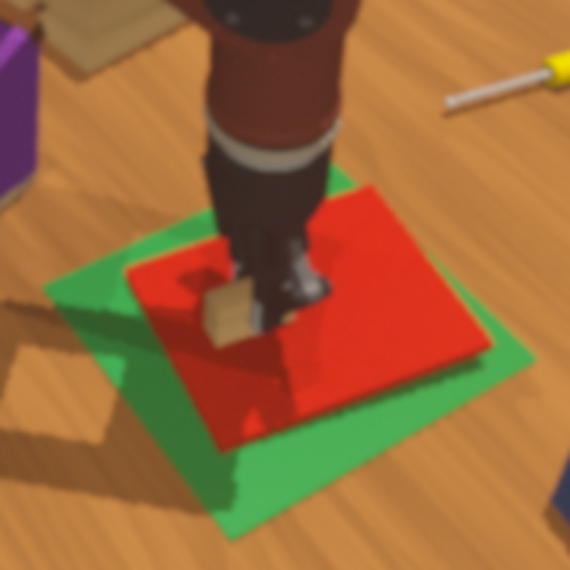

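The roof is on the mat, and the vertical force has gone up by about 3 N. Down 1 mm more, then I open.

Request:
{"api": "drive_tool", "payload": {
  "targets": [
    [1,[0,0,-0.001],[0,0,0]],
    [1,[0,0,-0.001],[0,0,0]],
    [0.5,[0,0,-0.001],[0,0,0]],
    [0,[0,0,-0.001],[0,0,0]],
    [-0.5,[0,0,-0.001],[0,0,0]]
  ]
}}

```text
time_s: 9.65
ee_pos: [0.4577, -0.3504, 0.0489]
tool_rot: [0.037, 0.087, 0.996, -0.003]
wrist_force: [-0.3, 0.1, 0.1]
width: 0.05
```

Request:
{"api": "drive_tool", "payload": {
  "targets": [
    [-1,[0,0,0],[0,0,0]],
    [-1,[0,0,0],[0,0,0]],
    [-1,[0,0,0],[0,0,0]],
    [-1,[0,0,0],[0,0,0]],
    [-1,[0,0,0],[0,0,0]]
  ]
}}

```text
time_s: 10.15
ee_pos: [0.4576, -0.3505, 0.049]
tool_rot: [0.037, 0.087, 0.996, -0.003]
wrist_force: [-1.0, 0.0, 0.2]
width: 0.0858
```

Request:
{"api": "drive_tool", "payload": {
  "targets": [
    [-1,[-0.001,0,0.015],[0,0,0]],
    [-1,[-0.002,0,0.04],[0,0,0]],
    [-1,[-0.004,0,0.08],[0,0,0]],
    [-1,[-0.006,0,0.12],[0,0,0]],
    [-1,[-0.008,0,0.16],[0,0,0]]
  ]
}}

```text
time_s: 10.65
ee_pos: [0.4494, -0.3503, 0.2118]
tool_rot: [0.037, 0.087, 0.996, -0.004]
wrist_force: [1.2, -1.2, 0.5]
width: 0.0854
```

Request:
{"api": "drive_tool", "payload": {
  "targets": [
    [-1,[0,0,0.04],[0,0,0]],
    [-1,[0,0,0.05],[0,0,0]],
    [-1,[0,0,0.05],[0,0,0]]
  ]
}}

```text
time_s: 10.95
ee_pos: [0.4505, -0.3514, 0.2627]
tool_rot: [0.039, 0.087, 0.995, -0.005]
wrist_force: [0.9, -0.3, -1.0]
width: 0.0852
```

```bash
python3 - <<'E'
from h import *
s=bot.state();print(s['time_s'],s['ee_pos'],s['wrist_force'],s['width'])
a=save("scene","pics/sc7.png");b=save("side","pics/s7.png")
for n,im in(("scene",a),("side",b)):
    old=cv2.imread(f"pics/{n}0.png");C=[]
    for i in(cv2.cvtColor(im,cv2.COLOR_RGB2BGR),old):
        m=cv2.inRange(cv2.cvtColor(i,cv2.COLOR_BGR2HSV),(100,150,60),(120,255,255));k=np.zeros_like(m)
        x0,y0,x1,y1={"scene":(410,175,510,260),"side":(235,135,320,200)}[n];k[y0:y1,x0:x1]=m[y0:y1,x0:x1];M=cv2.moments(k,True);C.append((M['m10']/M['m00'],M['m01']/M['m00']))
    print(n,"blue",C)
cv2.imwrite("pics/c7.png",np.hstack([cv2.resize(a[220:370,130:280,::-1],(400,400)),cv2.resize(b[290:450,330:490+10,::-1][:,:160],(400,400))]))
E
```

```text
10.95 [ 0.45050795 -0.35144218  0.26268748] [ 0.91805556 -0.30938875 -0.97158771] 0.08515556055502582
scene blue [(459.3211631663974, 218.50533117932147), (459.3007060333761, 218.52567394094993)]Traceback (most recent call last):
  File "<stdin>", line 8, in <module>
ZeroDivisionError: float division by zero
```

```bash
python3 - <<'E'
import cv2,numpy as np
a=cv2.imread("pics/sc7.png");b=cv2.imread("pics/s7.png")
cv2.imwrite("pics/c7.png",np.hstack([cv2.resize(a[220:370,130:280],(400,400)),cv2.resize(b[280:450,330:500],(400,400))]))
from h import *
for p in((410,0),):pass
E
```

```text
(no output)
```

View pics/c7.png

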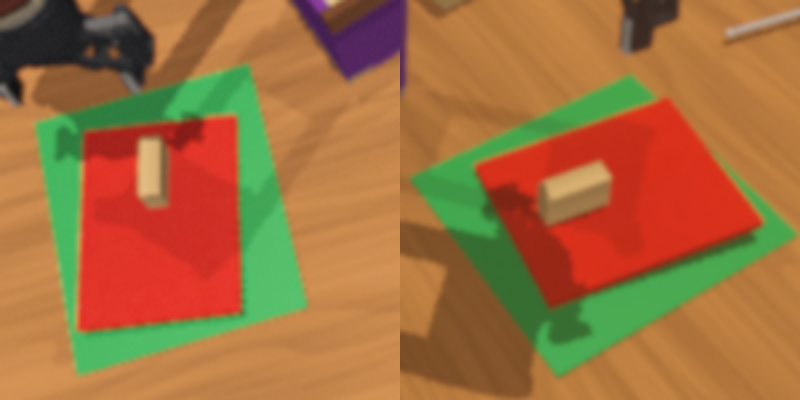

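The roof lies flat on the mat, right way up, with the gripper clear above it. One check of the grip's position, then I hand in.

```bash
python3 - <<'E'
from h import *
p,e=tri(("scene",130+150/2.667,220+167/2.667),("side",330+577/2.353-400/2.353,280+181/2.353))
d=np.hypot(*(p[:2]-[.4845,-.355]));print(p,e,d)
if d<.06: print(bot.close_job(),bot.state()["time_s"])
E
```

```text
[ 0.4555508  -0.35190278  0.05086232] 0.002561720894084087 0.029114414286597584
the job is handed in; nothing more can be done
the job is handed in; nothing more can be done
```

The red roof is off its house, lying right way up near the middle of the green mat, and the job is handed in at about 11 s of the 45 s allowed. No verdict was given.

I gripped it by its block and swung it about the lip root until the cameras measured it 0.6° off level. The lip was still on the ledge at that point. I then lifted it straight up, carried it over and lowered it in 1–2 mm steps before letting go.

**Last checks:**
- **Grip position:** its top face measured about 29 mm from the mat's middle (the limit is 80 mm).
- **Grip height:** the top face measured z of about 0.051 m, slightly below the roughly 0.058 m expected. That is in line with my camera heights reading 3–4 mm low, plus a 2.6 mm mismatch between the two views.
- **Resting tilt:** judged by eye only; the final crops show the roof flat on the mat. I did not measure the angle after letting go.
- **Gripper:** open and about 0.2 m above the roof, touching nothing.
- **Blue roof:** shifted by less than 0.1 px in the scene view. The same check in the side view failed because my mask found no blue there, probably because the arm hid it, so only one camera confirms this.

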